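# Space a test tile against the datum fence and hold it flush

## Robot

A 7-joint arm with a two-finger parallel gripper is mounted at the origin on a cart in front of the work surface, level with it; the furniture and walls round the work are solid. World frame = base frame: x ahead of the robot, y to its left, z up, the work surface at z = 0. Lengths are in m, angles in rad, forces in N, time in s.
With the tool pointing down it reaches from about 0.425 to 0.925 m from the base axis. Payload 6.8 kg.
Tool frame: the origin (TCP) lies at the very end of the fingers, on their centre line; the grasp point (between the pads) lies 19 mm behind it; z points along the fingers, y is the line along which they close (so a half turn about z gives the same grasp; the last joint's range is limited). The gripper opens to 85 mm and grips with 20 to 120 N. Pads are 22 mm wide; open, the fingers measure 114 mm over their backs; the gripper's body (76 mm by 85 mm) begins 54 mm behind the grasp point. The pads swing forward as they close: fully open they stand 13 mm farther back than shut.
Start: joints at [-1.213, 0.477, 0.022, 1.555, -0.011, 1.109, -0.083], TCP at [0.303, 0.603, 0.231] pointing down, gripper open.
Joint ranges: [-2.96, 2.96], [-0.34, 2.1], [-1.41, 1.46], [0.24, 2.44], [-1.37, 4.51], [0.17, 1.92], [-2.96, 2.96]. Speed limits (rad/s): [2.39, 2.39, 3.14, 3.14, 3.14, 3.14, 3.14].

## Interface

Orientations are given as a unit quaternion [w, x, y, z].
In Python, from station import bot gives the robot as it stands.
- The arm moves only by the tool jog_arm, never from a script. Its argument "motion" is a list of rows, each a list of 7 numbers: the turn, a rotation vector about the tool's x, y, z in rad, then the shift along the tool's x, y, z in mm, then the finger opening in mm, from 0 to 85.4. A call has 1 to 10 rows; each row is the pose to reach, as a shift and turn from the pose commanded when the call began, along the tool's axes at that moment; what a row does not reach only later rows make up. A row lasts 1/8 s, in which the tool goes at most 62.5 mm and 10.7 degrees, less where a joint would pass 70% of its speed; a pose out of reach is approached as far as the arm can. A call with a gripper value outside its range is refused whole. The fingers move at their own pace and stop on an object; "grip_force" is the grip in N (left out, the last holds). Time passes only in rows, so rows that repeat a pose let the fingers close. It gives the time, the measured TCP pose, the force, the opening and the grip force at its end, in the units of the state.
- bot.get_obs(): the state, without advancing time (a new reading comes with each control period).
- bot.read_camera(name): name is "side" or "top"; returns a dict with "pixels" (384x512x3 uint8, red, green, blue), "camera_matrix" (3x3 intrinsics, pixels), "distortion" ([k1, k2, p1, p2, k3] as OpenCV has them; the pictures are not rectified), "T" (4x4, takes a point from camera to world coordinates). Camera axes: x right, y down, z forward; pixel columns grow to the right and rows downward; lengths in m; the calibration is good to about 2 mm. A picture is of the moment at which its call begins. There is no depth.
- bot.hand_in(): hands the job in; it is judged then, once.
Trained networks look in a picture, given as the dict that the camera call returned (one of the last four; its "shot" number tells which), for a name from the list of things; names that differ only in an ending like _2 or _b are one class to them, and where a whole thing is asked for, a point or a joint stands for the part that bears it (a point fixed in the world has none). Each returns a list of dicts, best first, with "score" (0 to 1); they miss things now and then, are a little off and sometimes report something else, mostly with a low value. They report only what shows in the picture. A call takes as long as a camera call. They do not tell look-alikes from the thing itself.
- bot.spot_in(thing, picture): "xy" ([column, row] in pixels, amid what is visible of it).
- bot.tip_of(thing, picture): "xy" ([column, row] in pixels: a listed point, or the origin of a listed thing).
The state is a dict: "t": time; "q": joint angles; "joint_vel": joint speeds; "joint_torque": joint torques, N m; "eef_pos": TCP position; "tool_rot": TCP orientation; "contact_force": force on the tool from outside, world axes, zero at the start; "torque": the same for the moment, N m; "gripper_width": opening from 0.0 (shut) to 1.0 (fully open); "grasp_force": force on a finger pad.
Only numpy, scipy, OpenCV 4.12 (cv2) and the standard library are available. Lean on these libraries where they do the work, as an engineer would, in place of code of your own. Each camera call takes 0.05 s, during which the arm holds its last target. There are 200 camera calls.

## Task

A sprung plunger holds the white test tile off the fence of the alignment fixture: take the steel spacer that stands on end on the worktop and slide it, upright and down to the bed, into the gap between the tile and a stop block that is wide enough for it; do not force it at the narrow gap's thick stop. Push the tile with it until the tile sits flush along the fence, and finish while still gripping the spacer and pressing the tile firmly flush: do not let go. Leave the weight, the screw bin and the bend support where they are.

Things in the scene. Friction and masses are not known exactly. Their poses are not given: they have to be found in the camera images.
- fixture: Alignment fixture fixed to the worktop: grey painted bed 150 (x) x 180 (y) x 12 mm, top at z = 12 mm, with a steel fence along its far edge. Origin under the bed, at worktop height; x points square towards the fence, y along it (to the left), z up. Two stop blocks are bolted on side by side at x = -34 mm, y = +23 and -23 mm; which is at which side varies.
- fence_face (a point): Middle of the foot of the fence's flat face (150 mm long, 24 mm high), on the bed, at x = 50 mm in the fixture's frame; axes as the fixture's. Here a brass plunger stands 5 mm out and yields to 1.3 to 2.6 N, so the tile can be pushed fully home. Two pins, 12 mm high, 20 mm before the face at y = +-62 mm, loosely keep the tile from sliding sideways.
- tile: Loose white ceramic tile 50 (x) x 110 (y) x 16 mm, about 0.15 kg, flat on the bed between stop blocks and fence. Origin at the centre of its underside, axes as the fixture's. At first 5 to 7 mm off the fence and a little skewed; flush, its origin is at x = 25 mm in the fixture's frame, its front face (towards the stops) at x = 0.
- thin_stop: Steel stop block, 14 mm deep (x) x 40 mm wide (y) x 16 mm high, fixed on the bed. Origin at the centre of its underside, axes as the fixture's. The gap between it and the tile, 20 to 22 mm at first and 27 mm when the tile is flush, is the one wide enough for the spacer.
- thick_stop: Steel stop block, 47 mm deep (x) x 40 mm wide (y) x 16 mm high, fixed on the bed beside the other one. Origin at the centre of its underside, axes as the fixture's. The gap between it and the tile is 10.5 mm at most: too narrow for the spacer.
- spacer: Loose steel spacer (a serrated jaw insert) 25 x 50 x 12.5 mm, about 0.11 kg, standing on end on the worktop: 50 mm high, footprint 25 x 12.5 mm. Its y axis points up; x runs along the 25 mm side and z through the 12.5 mm thickness, both level. Origin at mid-height on one broad face (the block reaches from there to z = 12.5 mm).
- spacer_center (a point): The middle of the spacer block, 25 mm above its lower end; axes as the spacer's. Standing on the bed it is 37 mm above the worktop.
- weight: Bystander: brass-coloured knobbed check weight, 38 mm across, 62 mm high, standing on the worktop. Origin at the centre of its underside.
- bin: Bystander: small yellow screw bin 66 x 100 x 32 mm. Origin at the centre of its underside.
- bend_support: Bystander: grey bend-test support with two rollers, 50 x 140 x 43 mm. Origin at the centre of its underside.
Things that resemble listed ones, but are neither listed nor needed, are in the scene too. Leave any purple, turquoise or yellow look-alike of the spacer alone.

How it is judged:
By the outcome, as a careful person would: the job done as asked, in the order asked, and still so for the second after the job is handed in, while the arm keeps its last pose, push and grip.
It also fails if it takes over 38 s, if anything falls off the work surface, if the arm or the gripper's body presses on something with over 40 N, if the wrist force passes 120 N, or if a joint passes its speed limit or range.

## Working session

There is one attempt and no reset: what is moved stays moved. The work goes in short steps, Python scripts to look and compute and a tool call to move; the robot and the scene stay as the last step left them, time stands still between calls to the robot, and variables do not carry over. Pictures are saved under pics/ and viewed, at most 12 in all, crops included, and the job is handed in when it is done.

Besides the shell and the picture viewer there is one more tool, called after ">>>" as a command line: name --pt "numbers of a row" for each row, then --argument value for the rest. jog_arm: Moves the arm, as the interface text tells. Its arguments: {"type":"object","properties":{"motion":{"type":"array"},"grip_force":{"type":"number"}},"required":["motion"]}

```bash
mkdir -p pics; cat > h.py <<'E'
import numpy as np, cv2, pickle
from station import bot
def ray(p,xy):
    u=cv2.undistortPoints(np.array([[xy]],float),np.array(p["camera_matrix"]),np.array(p["distortion"]))[0,0]
    T=np.array(p["T"]); return T[:3,3],T[:3,:3]@np.array([u[0],u[1],1])
def onz(p,xy,z):
    o,d=ray(p,xy); return o+d*(z-o[2])/d[2]
def px(p,X):
    T=np.linalg.inv(np.array(p["T"])); r,_=cv2.Rodrigues(T[:3,:3])
    return cv2.projectPoints(np.array(X,float).reshape(-1,3),r,T[:3,3],np.array(p["camera_matrix"]),np.array(p["distortion"]))[0][:,0]
def tri(a,b):
    (o,d),(q,e)=a,b; d=d/np.linalg.norm(d); e=e/np.linalg.norm(e)
    A=np.stack([d,-e],1); s=np.linalg.lstsq(A,q-o,rcond=None)[0]
    P,Q=o+d*s[0],q+e*s[1]; return (P+Q)/2,np.linalg.norm(P-Q)
def save(p,n,crop=None,k=1):
    im=p["pixels"][:,:,::-1]
    if crop: a,b,c,d=crop; im=im[b:d,a:c]
    cv2.imwrite(n,cv2.resize(im,None,fx=k,fy=k,interpolation=cv2.INTER_CUBIC))
E
python3 - <<'E'
from h import *
P={}
for c in("top","side"):
    p=bot.read_camera(c);P[c]=p;save(p,f"pics/{c}0.png",k=1.5);print(c,np.round(np.array(p["T"])[:3,3],3))
pickle.dump(P,open("P0.pkl","wb"))
for t in["spacer","spacer_center","fence_face","tile","thin_stop","thick_stop","fixture","weight","bin","bend_support"]:
    for c in P:
        print(t,c,[(np.round(r["xy"]).tolist(),round(r["score"],2)) for r in bot.tip_of(t,P[c])[:4]])
print(bot.get_obs())
E
```

```text
top [ 0.429 -0.184  1.054]
side [0.247 0.51  0.576]
spacer top [([266.0, 224.0], 0.64), ([312.0, 260.0], 0.61), ([293.0, 227.0], 0.54), ([184.0, 191.0], 0.5)]
spacer side [([310.0, 194.0], 0.7), ([299.0, 206.0], 0.68), ([250.0, 267.0], 0.57), ([347.0, 188.0], 0.53)]
spacer_center top [([276.0, 248.0], 0.65), ([296.0, 229.0], 0.6), ([266.0, 224.0], 0.57), ([314.0, 258.0], 0.56)]
spacer_center side [([329.0, 207.0], 0.77), ([345.0, 189.0], 0.48), ([312.0, 193.0], 0.47), ([295.0, 210.0], 0.46)]
fence_face top [([185.0, 187.0], 0.72)]
fence_face side [([213.0, 247.0], 0.67)]
tile top [([188.0, 197.0], 0.73)]
tile side [([232.0, 253.0], 0.72)]
thin_stop top [([182.0, 221.0], 0.6)]
thin_stop side []
thick_stop top [([200.0, 219.0], 0.89)]
thick_stop side [([259.0, 250.0], 0.69), ([312.0, 193.0], 0.63)]
fixture top [([192.0, 208.0], 0.92)]
fixture side [([235.0, 261.0], 0.91)]
weight top [([287.0, 163.0], 0.59)]
weight side [([246.0, 186.0], 0.63), ([233.0, 254.0], 0.27), ([147.0, 224.0], 0.27)]
bin top [([353.0, 260.0], 0.8)]
bin side [([361.0, 179.0], 0.67), ([313.0, 192.0], 0.54), ([311.0, 194.0], 0.34)]
bend_support top [([193.0, 120.0], 0.97)]
bend_support side [([147.0, 224.0], 0.84)]
{'t': 1.1, 'q': array([-1.21311004,  0.47695609,  0.02241494,  1.55543844, -0.01152501,
        1.10932525, -0.08309822]), 'joint_vel': array([ 2.90087764e-05, -1.17451778e-03,  1.09490414e-03,  8.39383441e-04,
       -3.21727851e-04, -2.21334275e-04,  5.87278170e-04]), 'joint_torque': array([-4.10236862e-04, -5.96335816e+01,  1.60633408e+00, -2.81553251e+01,
        1.24902249e-02,  1.69907147e-03, -1.31046312e-05]), 'eef_pos': array([0.3031531 , 0.60308343, 0.23132139]), 'tool_rot': array([-1.46749284e-05,  2.30814993e-01,  9.72997656e-01,  3.05125888e-06]), 'contact_force': array([ 0.46563846, -0.69035712, -0.5338381 ]), 'torque': array([ 0.0035098 , -0.00402611, -0.03016917]), 'grasp_force': 0.0, 'gripper_width': 0.9982459982476181}
```

View pics/top0.png

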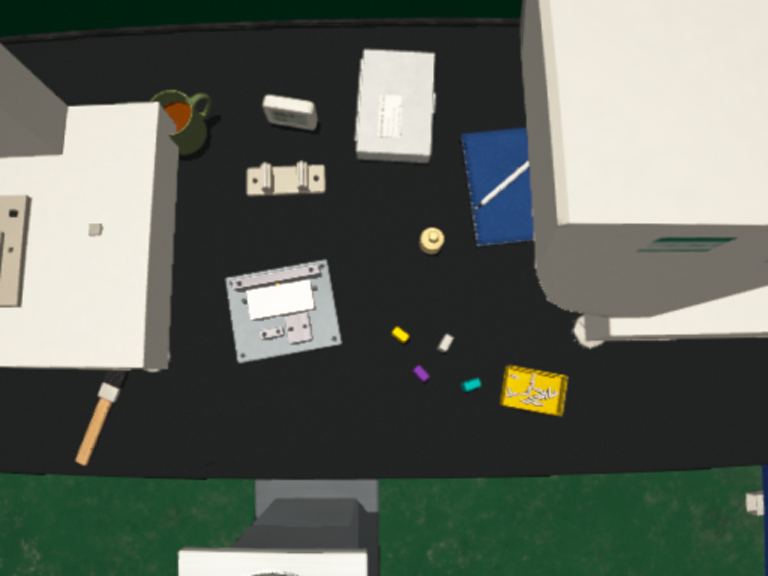

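View pics/side0.png

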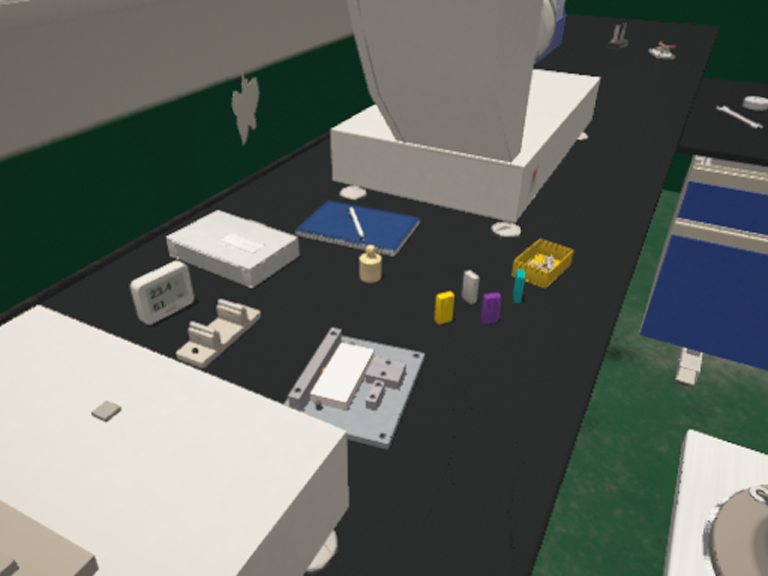

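Top view, native pixels: candidates for the spacer are yellow (267,223), purple (281,249), turquoise (314,257) and bare grey/steel (297,228). In the side view the grey one is at (313,191). Only the grey one fits, since the coloured ones are look-alikes. The fixture is at (190,208) in the top view, with the thin stop at left (181,222) and the thick stop at right (199,219). I'll confirm the spacer in an enlarged crop and measure it there.

```bash
python3 - <<'E'
from h import *
P=pickle.load(open("P0.pkl","rb"));t,s=P["top"],P["side"]
a=t["pixels"][165:265,145:335,::-1];b=s["pixels"][170:300,190:360,::-1]
a=cv2.resize(a,(760,400),interpolation=cv2.INTER_CUBIC)
cv2.imwrite("pics/crop_t.png",a);
b2=cv2.resize(b,(680,520),interpolation=cv2.INTER_CUBIC);cv2.imwrite("pics/crop_s.png",b2)
for n,zz,x in[("fence",.012,(185,187)),("tile",.012,(188,197)),("thin",.012,(182,221)),("thick",.012,(200,219)),("fixt",0,(192,208)),("spacerTop",.05,(297,228)),("weight",0,(287,163))]:print(n,np.round(onz(t,x,zz),4))
for n,zz,x in[("fence",.012,(213,247)),("tile",.012,(232,253)),("fixt",0,(235,261)),("thick",.012,(259,250)),("spacer",.025,(312,193))]:print("s",n,np.round(onz(s,x,zz),4))
print(tri(ray(t,(296,229)),ray(s,(312,193))))
E
```

```text
fence [ 0.6115 -0.0115  0.012 ]
tile [ 0.585  -0.0198  0.012 ]
thin [ 0.5228 -0.005   0.012 ]
thick [ 0.5275 -0.0516  0.012 ]
fixt [ 0.5576 -0.0288  0.    ]
spacerTop [ 0.499  -0.2957  0.05  ]
weight [ 0.6749 -0.2798  0.    ]
s fence [ 0.612  -0.0124  0.012 ]
s tile [ 0.5678 -0.0155  0.012 ]
s fixt [ 0.5571 -0.009   0.    ]
s thick [ 0.5233 -0.0501  0.012 ]
s spacer [ 0.4971 -0.2834  0.025 ]
(array([ 0.49994751, -0.29647184,  0.01610636]), np.float64(0.0023514923052707208))
```

View pics/crop_t.png

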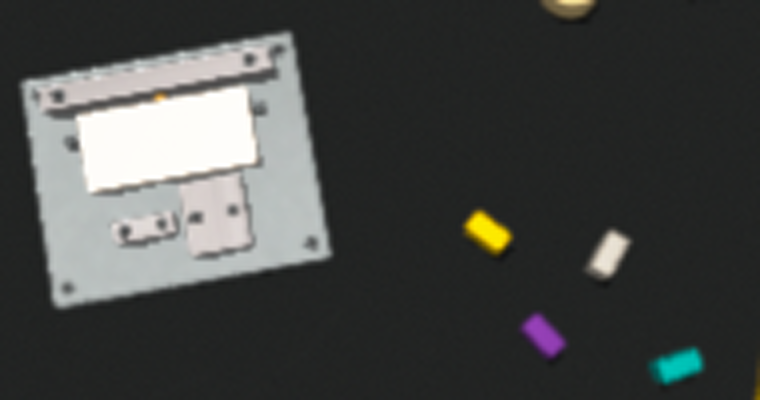

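View pics/crop_s.png

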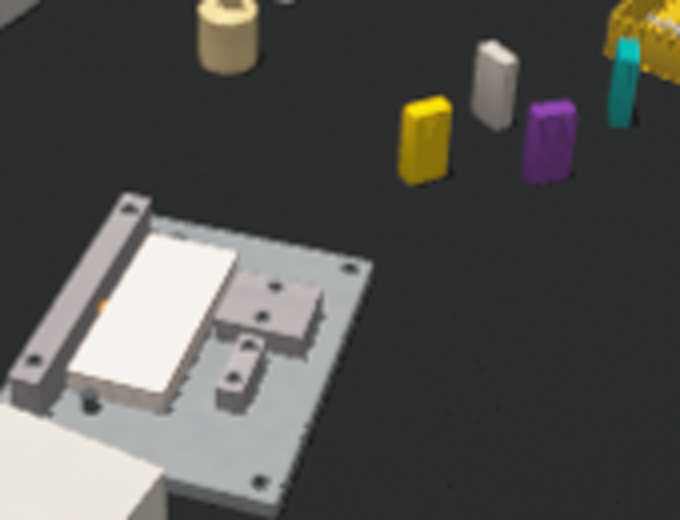

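The crops confirm it. The grey spacer is at native (297,228), with its long side running about -32° in world yaw. The thin stop is on the left (+y) at (181,222), and the thick stop is against the tile on the right. Next I'll fit the fixture and spacer outlines and check the obstacle heights.

```bash
cat > fit.py <<'E'
from h import *
from scipy.optimize import least_squares
P=pickle.load(open("P0.pkl","rb"));t,s=P["top"],P["side"]
im=t["pixels"].astype(int)
# bed outline: brighter than worktop
g=cv2.GaussianBlur(cv2.cvtColor(t["pixels"],cv2.COLOR_RGB2GRAY),(0,0),.5)
def blob(x0,y0,x1,y1,th):
    m=np.zeros(g.shape,np.uint8);m[y0:y1,x0:x1]=(g[y0:y1,x0:x1]>th)
    c=max(cv2.findContours(m,cv2.RETR_EXTERNAL,cv2.CHAIN_APPROX_NONE)[0],key=cv2.contourArea);return c[:,0].astype(float)
c=blob(147,168,232,246,80); W=np.array([onz(t,q,.012)[:2] for q in c])*1000
r=cv2.minAreaRect(W.astype(np.float32));print("bed",r)
c=blob(288,216,306,238,90);W=np.array([onz(t,q,.05)[:2] for q in c])*1000
print("spacer",cv2.minAreaRect(W.astype(np.float32)),W.mean(0),len(c))
print("side spacer bottom",onz(s,(190+497/4,170+128/4),0), "top", onz(s,(190+495/4,170+50/4),.05))
print("box corner",tri(ray(t,(105,243)),ray(s,(232,289))))
for z in(0,.2,.4,.6):print(z,onz(t,(360,200),z)[:2],onz(t,(150/1.5,367/1.5),z)[:2])
print("instr base corner side",onz(s,(343,143),0),onz(t,(393,220),0))
for n,x in(("yellow",(267,223)),("purple",(281,249)),("turq",(314,257))):print(n,onz(t,x,.05)[:2])
E
python3 fit.py
```

```text
bed ((560.0559692382812, -20.04834747314453), (152.35537719726562, 181.9552764892578), 9.993082046508789)
spacer ((498.7431640625, -294.91522216796875), (16.445045471191406, 27.82083511352539), 61.87247085571289) [ 498.9864125  -294.95439627] 28
side spacer bottom [ 0.48904733 -0.28441378  0.        ] top [ 0.4985091  -0.29260412  0.05      ]
box corner (array([0.46378034, 0.15550965, 0.12362916]), np.float64(0.0019653445960866743))
0 [ 0.57329968 -0.46962083] [0.46298949 0.21358026]
0.2 [ 0.54593991 -0.41544625] [0.45656406 0.13809897]
0.4 [ 0.51858015 -0.36127167] [0.45013864 0.06261769]
0.6 [ 0.49122039 -0.3070971 ] [ 0.44371321 -0.0128636 ]
instr base corner side [ 0.52452095 -0.6311928   0.        ] [ 0.51912562 -0.55492986  0.        ]
yellow [ 0.51225832 -0.22196415]
purple [ 0.4481722  -0.25509379]
turq [ 0.42753879 -0.33535256]
```

```bash
python3 - <<'E'
from h import *
P=pickle.load(open("P0.pkl","rb"));t,s=P["top"],P["side"]
f=lambda a,b:print(a,b,*tri(ray(t,np.array(a)/1.5),ray(s,np.array(b)/1.5)))
f((590,312),(520,157));f((540,290),(520,157));f((545,295),(548,20));f((535,170),(358,15));f((555,222),(548,20));f((535,240),(400,140))
for y in(-.36,-.4,-.45,-.5):
    o,d=ray(s,np.array((520,157))/1.5);print(y,o+d*(y-o[1])/d[1])
E
```

```text
(590, 312) (520, 157) [ 0.51470502 -0.49885994  0.17645183] 0.03215070336513811
(540, 290) (520, 157) [ 0.51959802 -0.42106576  0.20867654] 0.07965079817685584
(545, 295) (548, 20) [ 0.48891567 -0.36691671  0.42319227] 0.06444260690866
(535, 170) (358, 15) [ 0.6983399  -0.35002592  0.40281004] 0.06894201024709812
(555, 222) (548, 20) [ 0.52851416 -0.38328153  0.43033599] 0.13653280325208086
(535, 240) (400, 140) [ 0.65656187 -0.40173575  0.20704406] 0.052889148343531873
-0.36 [ 0.46354583 -0.36        0.23232621]
-0.4 [ 0.47351305 -0.4         0.21651097]
-0.45 [ 0.48597207 -0.45        0.19674192]
-0.5 [ 0.4984311  -0.5         0.17697287]
```

>>> jog_arm --pt "0 0 0 -40 -43 -7 60" --pt "0 0 0 -80 -87 -14 45" --pt "0 0 0 -120 -130 -21 45" --pt "0 0 0 -160 -173 -28 45" --pt "0 0 0 -200 -216 -35 45" --pt "0 0 0 -240 -259 -42 45" --pt "0 0 0 -285 -307 -49 45" --pt "0 0 0 -285 -307 -49 45"

```text
t: 2.1
eef_pos: [0.4215, 0.1961, 0.2812]
tool_rot: [0.001, 0.235, 0.972, 0.0]
contact_force: [-0.7, 1.2, 0.1]
gripper_width: 0.528
grasp_force: 0.0
```

>>> jog_arm --pt "0 0 0.01 -35 -50 10 45" --pt "0 0 0.02 -70 -100 20 45" --pt "0 0 0.03 -105 -150 30 45" --pt "0 0 0.04 -140 -200 40 45" --pt "0 0 0.04 -175 -250 50 45" --pt "0 0 0.04 -210 -300 60 45" --pt "0 0 0.04 -245 -350 70 45" --pt "0 0 0.04 -285 -400 80 45" --pt "0 0 0.04 -285 -400 80 45" --pt "0 0 0.04 -285 -400 80 45"

```text
t: 3.35
eef_pos: [0.4953, -0.2838, 0.1998]
tool_rot: [-0.0, 0.25, 0.968, 0.0]
contact_force: [0.5, 0.5, 0.2]
gripper_width: 0.527
grasp_force: 0.0
```

```bash
python3 - <<'E'
from h import *
from scipy.spatial.transform import Rotation as R
o=bot.get_obs();print(o["t"],o["eef_pos"],o["contact_force"],o["q"])
M=R.from_quat(o["tool_rot"],scalar_first=True).as_matrix();print(np.round(M,3), "ytool yaw",np.degrees(np.arctan2(M[1,1],M[0,1])))
s=bot.read_camera("side");t=bot.read_camera("top")
pickle.dump({"side":s,"top":t},open("P1.pkl","wb"))
a=s["pixels"][100:240,230:400,::-1];b=t["pixels"][150:290,220:390,::-1]
cv2.imwrite("pics/g1.png",cv2.resize(np.hstack([a,b]),None,fx=2.3,fy=2.3,interpolation=cv2.INTER_CUBIC))
tgt=np.array([.499,-.2945,.0]);d=(tgt-o["eef_pos"])*1000;print("shift to (499,-294.5,0) tool mm",M.T@d)
E
```

```text
3.35 [ 0.49526099 -0.28381114  0.19979832] [0.49455971 0.45734632 0.2372759 ] [-0.03548575  0.37806503  0.57179492  1.87124634 -0.24602933  0.96337573
  1.71136711]
[[-0.875  0.484 -0.001]
 [ 0.484  0.875  0.001]
 [ 0.001  0.    -1.   ]] ytool yaw 61.037850828956955
shift to (499,-294.5,0) tool mm [ -8.63721281  -7.59022775 199.78836163]
```

View pics/g1.png

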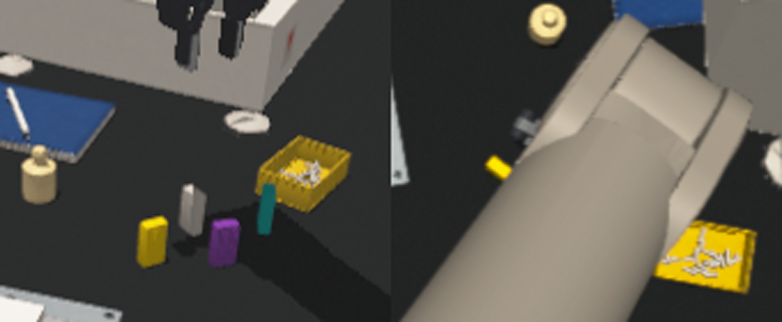

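The gripper hangs over the grey spacer (side crop (192,210)) with no contact. I'll descend to just above it and check alignment.

>>> jog_arm --pt "0 0 0 -5 -4 40 45" --pt "0 0 0 -9 -8 80 45" --pt "0 0 0 -9 -8 120 45" --pt "0 0 0 -9 -8 130 45" --pt "0 0 0 -9 -8 130 45"

```text
t: 4.08
eef_pos: [0.4994, -0.2951, 0.0708]
tool_rot: [0.0, 0.25, 0.968, 0.0]
contact_force: [0.3, -0.2, 0.1]
gripper_width: 0.524
grasp_force: 0.0
```

```bash
python3 - <<'E'
from h import *
o=bot.get_obs();print(o["t"],o["eef_pos"],o["contact_force"])
s=bot.read_camera("side")
e=o["eef_pos"]
im=cv2.resize(s["pixels"][130:220,260:370,::-1],None,fx=6,fy=6,interpolation=cv2.INTER_CUBIC)
y=np.array([.484,.875,0]);x=np.array([-.875,.484,0]);c=np.array([.499,-.2945,0])
pts=[e,e+.0225*y,e-.0225*y]+[c+a*.0125*x+b*.00625*y+np.array([0,0,.05]) for a,b in((1,1),(1,-1),(-1,-1),(-1,1))]
for i,p in enumerate(px(s,pts)):
    q=((p-[260,130]+.5)*6).astype(int);cv2.circle(im,tuple(int(v) for v in q),3,(0,0,255) if i<3 else (0,255,0),-1)
cv2.imwrite("pics/g2.png",im)
E
```

```text
4.075 [ 0.49937597 -0.29506287  0.07079926] [ 0.30090393 -0.19585224  0.12026188]
```

View pics/g2.png

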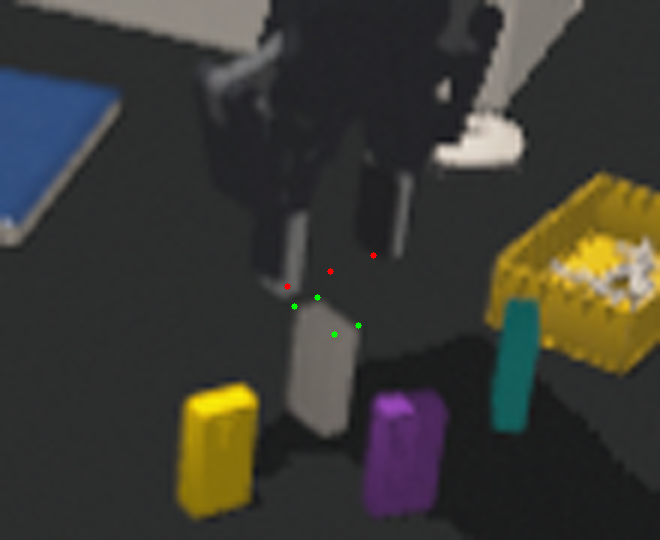

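The predicted spacer top (green, around (325,315)) matches the seen one, and the fingers straddle it. I'll go down to z≈21 mm and close.

>>> jog_arm --pt "0 0 0 0 0 20 45" --pt "0 0 0 0 0 40 45" --pt "0 0 0 0 0 50 45" --pt "0 0 0 0 0 50 30" --pt "0 0 0 0 0 50 8" --pt "0 0 0 0 0 50 8" --pt "0 0 0 0 0 50 8" --pt "0 0 0 0 0 50 8" --grip_force 70

```text
t: 5.12
eef_pos: [0.4991, -0.2961, 0.0206]
tool_rot: [0.0, 0.25, 0.968, -0.0]
contact_force: [0.0, -0.2, 1.4]
gripper_width: 0.127
grasp_force: 68.5
```

>>> jog_arm --pt "0 0 0 0 0 -40 8" --pt "0 0 0 0 0 -90 8" --pt "0 0 0 0 0 -139 8" --pt "0 0 0.15 18 46 -139 8" --pt "0 0 0.3 36 92 -139 8" --pt "0 0 0.45 54 138 -139 8" --pt "0 0 0.6 72 184 -139 8" --pt "0 0 0.75 90 230 -139 8" --pt "0 0 0.89 106 276 -139 8" --pt "0 0 0.89 106 276 -139 8"

```text
t: 6.38
eef_pos: [0.5403, 0.0024, 0.1587]
tool_rot: [-0.001, 0.64, 0.769, 0.0]
contact_force: [0.0, -0.6, -1.8]
gripper_width: 0.129
grasp_force: 68.5
```

```bash
cat > chk.py <<'E'
from h import *
from scipy.spatial.transform import Rotation as R
import sys
n=sys.argv[1];x0,y0,w,hh,k=map(int,sys.argv[2:7])
o=bot.get_obs();e=o["eef_pos"];M=R.from_quat(o["tool_rot"],scalar_first=True).as_matrix()
print(o["t"],e*1000,"F",o["contact_force"],"yaw",np.degrees(np.arctan2(M[1,1],M[0,1])),"tilt",M[2,0],M[2,1],"w",o["gripper_width"],o["grasp_force"])
s=bot.read_camera("side")
th=np.radians(10);F=np.array([[np.cos(th),-np.sin(th),0],[np.sin(th),np.cos(th),0],[0,0,1]]);c=np.array([.560,-.020,0])
print("in fixture mm",F.T@(e-c)*1000)
im=cv2.resize(s["pixels"][y0:y0+hh,x0:x0+w,::-1],None,fx=k,fy=k,interpolation=cv2.INTER_CUBIC)
def dr(X,col):
    for p in px(s,X):
        cv2.circle(im,tuple(int(v) for v in (p-[x0,y0]+.5)*k),3,col,-1)
g=lambda x,y,z:c+F@np.array([x,y,z])/1000
dr([g(a,b,12) for a in(-75,75) for b in(-90,90)],(0,0,255))
dr([g(a,b,28) for a in(-41,-27) for b in(3,43)],(255,0,0))
b=M@np.array([0,0,1]);dr([e+M@np.array([a*.0125,q*.00625,z]) for a in(1,-1) for q in(1,-1) for z in(.0206,-.0294)],(0,255,0))
cv2.imwrite(n,im)
E
python3 chk.py pics/g3.png 180 150 160 150 4
```

```text
6.375 [540.27909979   2.42237161 158.70995058] F [ 0.00403347 -0.60160403 -1.82323538] yaw 10.456818861137902 tilt 0.0014811196194405183 -0.0005017402433916355 w 0.12871176615204796 68.46572041511536
in fixture mm [-15.52769145  25.50622379 158.70995058]
```

View pics/g3.png

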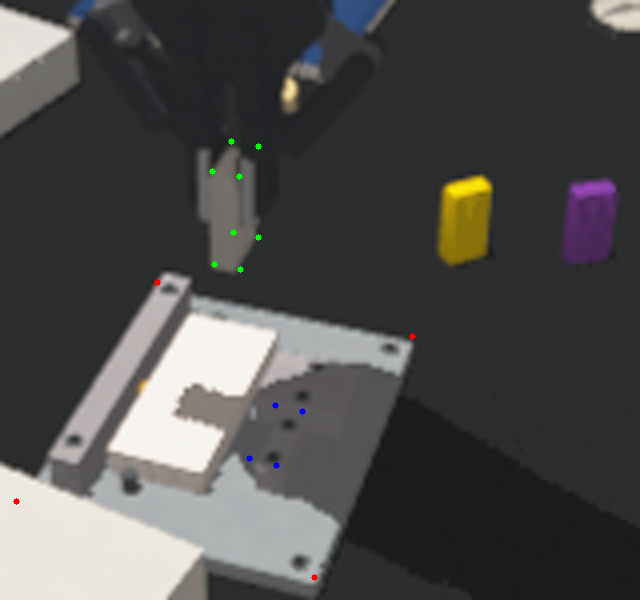

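The spacer hangs upright in the grip (side crop (235,215)). The gap is between the tile's front face and the thin stop, whose holes show at (290,424) and (273,457). I'll lower it to just above the stops.

>>> jog_arm --pt "0 0 0 0 0 0 8" --pt "0 0 0 -3 -2 30 8" --pt "0 0 0 -3 -2 60 8" --pt "0 0 0 -3 -2 90 8" --pt "0 0 0 -3 -2 97 8" --pt "0 0 0 -3 -2 97 8" --pt "0 0 0 -3 -2 97 8"

```text
t: 7.3
eef_pos: [0.5393, -0.0069, 0.0634]
tool_rot: [0.001, 0.643, 0.766, 0.001]
contact_force: [0.9, 1.2, -0.6]
gripper_width: 0.126
grasp_force: 68.5
```

```bash
python3 chk.py pics/g4.png 190 200 125 95 6
```

```text
7.3 [539.28427409  -6.91551953  63.4445464 ] F [ 0.86096882  1.1939393  -0.58251623] yaw 9.987271504185326 tilt -9.568603357520695e-05 0.0019432514244050942 w 0.126114813795708 68.46698999404907
in fixture mm [-18.12891129  16.48294587  63.4445464 ]
```

View pics/g4.png

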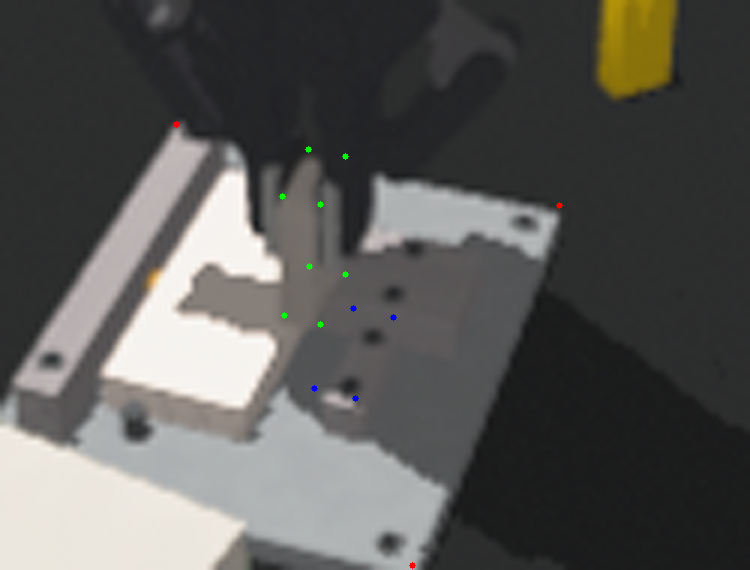

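```bash
python3 - <<'E'
from h import *
P=pickle.load(open("P0.pkl","rb"));t,s=P["top"],P["side"]
th=np.radians(10);F=np.array([[np.cos(th),-np.sin(th),0],[np.sin(th),np.cos(th),0],[0,0,1]]);c=np.array([.560,-.020,0])
f=lambda p,x,z:np.round(F.T@(onz(p,x,z)-c)*1000,1)[:2]
T=lambda u,v:(145+u/4-.375,165+v/4-.375)
S=lambda u,v:(190+u/4-.375,170+v/4-.375)
for n,x in dict(thinA=(125,232),thinB=(162,224),thickA=(196,217),thickB=(233,210),tileL=(92,192),tileR=(258,160),tileFL=(78,116),tileFR=(246,88)).items():print("top",n,f(t,T(*x),.028))
for n,x in dict(thinB=(249,344),thinA=(233,377),thickA=(262,316),thickB=(275,286),tileL=(155,391),tileR=(237,249),tileFL=(70,371),tileFR=(148,236)).items():print("side",n,f(s,S(*x),.028))
E
```

```text
top thinA [-37.2  34.8]
top thinB [-36.5  10.7]
top thickA [-36.  -11.3]
top thickB [-36.  -35.2]
top tileL [-8.2 51.6]
top tileR [ -7.4 -56.2]
top tileFL [41.9 53.1]
top tileFR [ 39.8 -56.4]
side thinB [-37.9  13.9]
side thinA [-37.7  38.4]
side thickA [-37.7  -7.7]
side thickB [-37.1 -31.8]
side tileL [-5.3 59.1]
side tileR [ -9.  -53.9]
side tileFL [38.5 59.4]
side tileFR [ 39.8 -49. ]
```

>>> jog_arm --pt "0 0 0 4 -1 0 8" --pt "0 0 0 4 -1 0 8" --pt "0 0 0 4 -1 6 8" --pt "0 0 0 4 -1 12 8" --pt "0 0 0 4 -1 18 8" --pt "0 0 0 4 -1 23 8" --pt "0 0 0 4 -1 23 8"

```text
t: 8.22
eef_pos: [0.5364, -0.0028, 0.0388]
tool_rot: [-0.0, 0.643, 0.766, -0.0]
contact_force: [0.0, 0.4, -1.8]
gripper_width: 0.131
grasp_force: 68.5
```

```bash
python3 chk.py pics/g5.png 190 200 125 95 6
```

```text
8.225 [536.4411524   -2.79041015  38.79503931] F [ 0.04896521  0.42089959 -1.81990907] yaw 10.01713456465853 tilt -2.8618614235544537e-05 -0.0008995187382624358 w 0.1311401110125222 68.46672534942627
in fixture mm [-20.21252186  21.03908846  38.79503931]
```

View pics/g5.png

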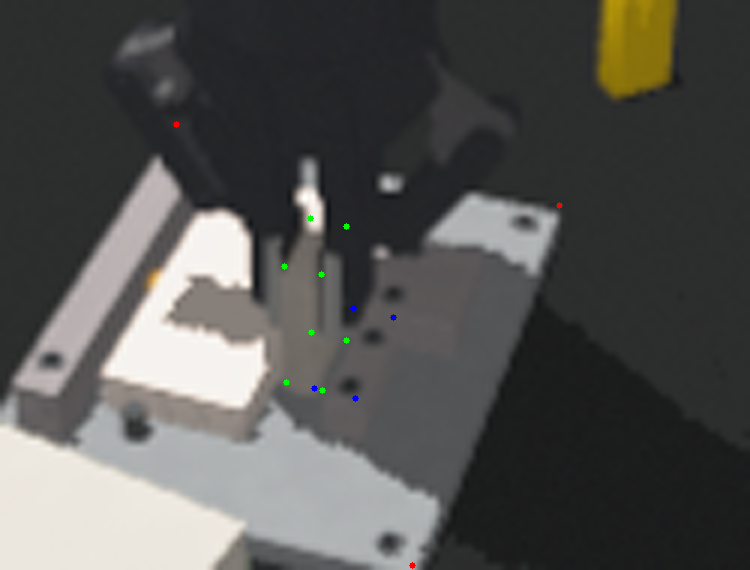

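The spacer's foot is now inside the gap, with its visible bottom at about (303,390) between the tile and the thin stop, and no contact force. I'll continue down to the bed.

>>> jog_arm --pt "0 0 0 0 0 2 8" --pt "0 0 0 0 0 4 8" --pt "0 0 0 0 0 5.5 8" --pt "0 0 0 0 0 6 8" --pt "0 0 0 0 0 6 8" --pt "0 0 0 0 0 6 8"

```text
t: 9.02
eef_pos: [0.5368, -0.0027, 0.0333]
tool_rot: [0.0, 0.643, 0.766, 0.0]
contact_force: [-0.3, -0.2, -1.9]
gripper_width: 0.129
grasp_force: 68.5
```

>>> jog_arm --pt "0 0 0 0 0 0.5 8" --pt "0 0 0 0 0 1 8" --pt "0 0 0 0 0 1 8" --pt "0 0 0 0 0 1 8"

```text
t: 9.52
eef_pos: [0.5369, -0.0027, 0.0326]
tool_rot: [-0.0, 0.643, 0.766, 0.0]
contact_force: [-2.0, 0.2, 5.3]
gripper_width: 0.128
grasp_force: 69.5
```

The spacer is on the bed (about 7 N step in z). Now I'll push towards the fence along tool +y.

>>> jog_arm --pt "0 0 0 0 1 0 8" --pt "0 0 0 0 2 0 8" --pt "0 0 0 0 3 0 8" --pt "0 0 0 0 4 0 8" --pt "0 0 0 0 5 0 8" --pt "0 0 0 0 6 0 8" --pt "0 0 0 0 7 0 8" --pt "0 0 0 0 7 0 8"

```text
t: 10.52
eef_pos: [0.5375, -0.0027, 0.0325]
tool_rot: [-0.005, 0.643, 0.766, -0.003]
contact_force: [-19.0, -1.2, 28.6]
gripper_width: 0.129
grasp_force: 72.8
```

Friction on the bed is blocking the push: vertical force has built to 28 N. I'll ease off, unload vertically by about 1 mm, then push again.

>>> jog_arm --pt "0 0 0 0 -3 0 8" --pt "0 0 0 0 -6 0 8" --pt "0 0 0 0 -6 -0.5 8" --pt "0 0 0 0 -6 -1 8" --pt "0 0 0 0 -6 -1 8" --pt "0 0 0 0 -6 -1 8"

```text
t: 11.28
eef_pos: [0.5378, -0.0025, 0.0331]
tool_rot: [0.0, 0.643, 0.766, -0.0]
contact_force: [1.0, 0.2, -1.2]
gripper_width: 0.126
grasp_force: 68.7
```

```bash
python3 chk.py pics/g6.png 190 200 125 95 6
```

```text
11.275 [537.78831214  -2.48151599  33.1483925 ] F [ 1.03363682  0.23542834 -1.23372049] yaw 10.032339807680449 tilt -0.00011965063557933511 -0.00011528472196587572 w 0.12566506331042648 68.71017694473267
in fixture mm [-18.83218959  21.10935799  33.1483925 ]
```

View pics/g6.png

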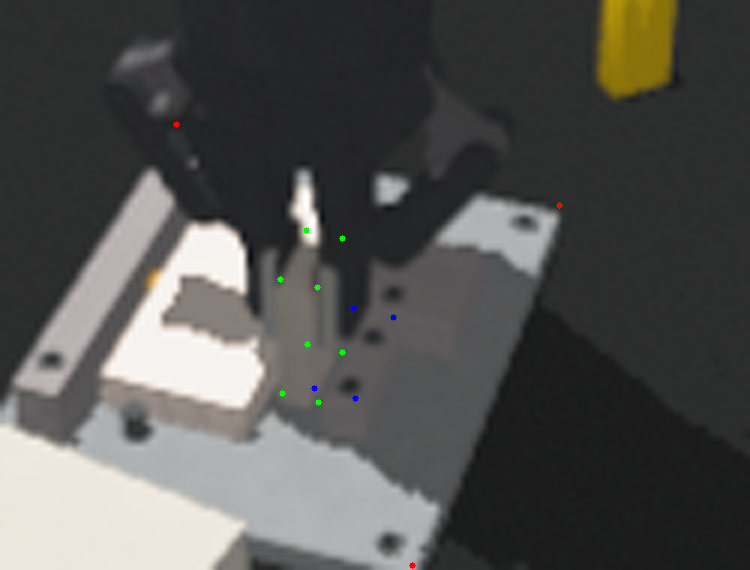

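Unloaded; the spacer sits just above the bed, with the tile and stop undisturbed. I'll push again in small steps.

>>> jog_arm --pt "0 0 0 0 1 0 8" --pt "0 0 0 0 2 0 8" --pt "0 0 0 0 3 0 8" --pt "0 0 0 0 4 0 8" --pt "0 0 0 0 5 0 8" --pt "0 0 0 0 5 0 8" --pt "0 0 0 0 5 0 8"

```text
t: 12.2
eef_pos: [0.5424, -0.0016, 0.0331]
tool_rot: [-0.0, 0.643, 0.766, -0.0]
contact_force: [-1.3, -0.3, -1.7]
gripper_width: 0.129
grasp_force: 68.5
```

>>> jog_arm --pt "0 0 0 0 1 0 8" --pt "0 0 0 0 2 0 8" --pt "0 0 0 0 3 0 8" --pt "0 0 0 0 4 0 8" --pt "0 0 0 0 4 0 8" --pt "0 0 0 0 4 0 8"

```text
t: 12.95
eef_pos: [0.5461, -0.0013, 0.0331]
tool_rot: [-0.0, 0.643, 0.766, -0.0]
contact_force: [-4.3, -1.2, -2.9]
gripper_width: 0.13
grasp_force: 68.5
```

>>> jog_arm --pt "0 0 0 0 1 0 8" --pt "0 0 0 0 2 0 8" --pt "0 0 0 0 3 0 8" --pt "0 0 0 0 3 0 8" --pt "0 0 0 0 3 0 8"

```text
t: 13.58
eef_pos: [0.5463, -0.0013, 0.0329]
tool_rot: [-0.002, 0.643, 0.766, -0.002]
contact_force: [-11.9, -2.5, 5.8]
gripper_width: 0.126
grasp_force: 69.5
```

>>> jog_arm --pt "0 0 0 0 1 -0.3 8" --pt "0 0 0 0 2 -0.3 8" --pt "0 0 0 0 3 -0.3 8" --pt "0 0 0 0 3 -0.3 8" --pt "0 0 0 0 3 -0.3 8"

```text
t: 14.2
eef_pos: [0.5465, -0.0014, 0.0327]
tool_rot: [-0.004, 0.643, 0.766, -0.003]
contact_force: [-17.2, -3.4, 10.6]
gripper_width: 0.129
grasp_force: 70.2
```

```bash
python3 chk.py pics/g7.png 185 200 125 95 6; python3 - <<'E'
from h import *
t=bot.read_camera("top");pickle.dump(t,open("Pt7.pkl","wb"))
print([(r["xy"],r["score"]) for r in bot.tip_of("tile",t)[:2]])
E
```

```text
14.2 [546.51867165  -1.38920272  32.74485253] F [-17.18655095  -3.35202253  10.59264408] yaw 9.94320036829563 tilt 0.0021483576532446615 -0.010840747367560435 w 0.12937036873142616 70.24497270584106
in fixture mm [-10.04478564  20.66906555  32.74485253]
[([189.9, 199.1], 0.8)]
```

View pics/g7.png

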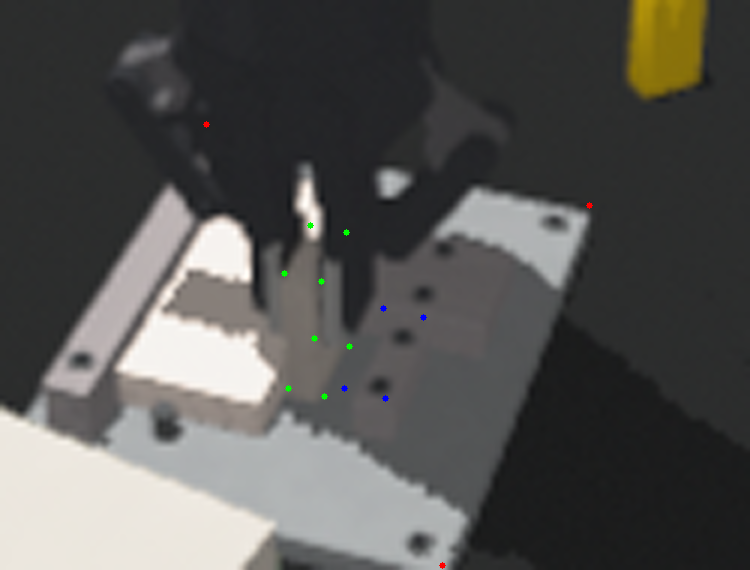

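The tile has moved back to the fence: its left end is now at (118,372) against the fence foot, and the brass plunger is no longer visible. I'll unload the bed contact a bit while pressing, to see whether anything advances.

>>> jog_arm --pt "0 0 0 0 0.5 -0.4 8" --pt "0 0 0 0 1 -0.8 8" --pt "0 0 0 0 1 -0.8 8" --pt "0 0 0 0 1 -0.8 8" --pt "0 0 0 0 1 -0.8 8"

```text
t: 14.98
eef_pos: [0.5466, -0.0015, 0.0328]
tool_rot: [-0.005, 0.643, 0.766, -0.004]
contact_force: [-16.8, -4.6, 3.9]
gripper_width: 0.128
grasp_force: 69.3
```

```bash
python3 - <<'E'
from h import *
from scipy.spatial.transform import Rotation as R
o=bot.get_obs();M=R.from_quat(o["tool_rot"],scalar_first=True).as_matrix();print(o["eef_pos"],o["contact_force"],o["torque"],M[2,:2])
s=bot.read_camera("side");t=bot.read_camera("top")
A=cv2.resize(s["pixels"][205:285,190:255,::-1],(455,560),interpolation=cv2.INTER_CUBIC)
B=cv2.resize(t["pixels"][165:245,150:199,::-1],(343,560),interpolation=cv2.INTER_CUBIC)
cv2.imwrite("pics/g8.png",np.hstack([A,B]))
E
```

```text
[ 0.54663566 -0.00146207  0.03283065] [-16.77752047  -4.55672931   3.92595158] [-1.07006302  3.97073181  0.03403095] [ 0.00177257 -0.01249804]
```

View pics/g8.png

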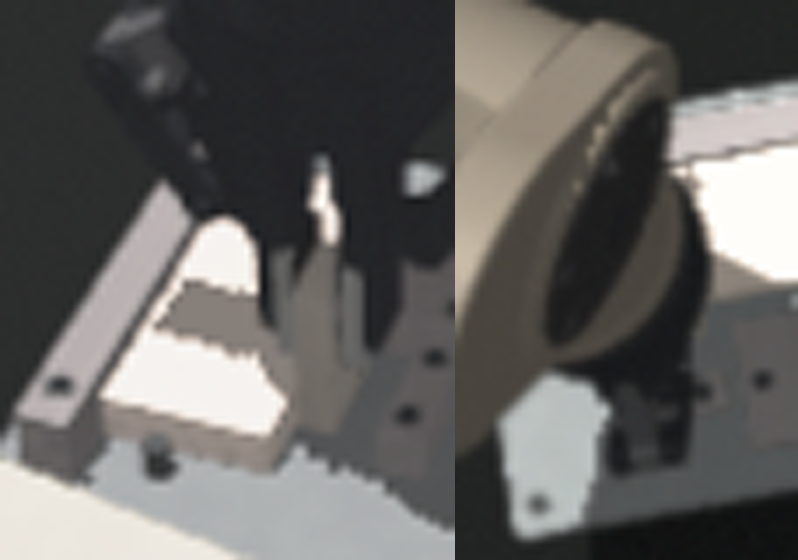

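```bash
python3 - <<'E'
from h import *
t=bot.read_camera("top");t0=pickle.load(open("P0.pkl","rb"))["top"]
th=np.radians(10.3);c=np.array([.557,-.019,0])
ex=np.array([np.cos(th),np.sin(th),0]);ey=np.array([-np.sin(th),np.cos(th),0])
xs=np.arange(-20,20,.5)
for n,p in(("before",t0),("now",t)):
    g=cv2.cvtColor(p["pixels"],cv2.COLOR_RGB2GRAY)
    for y in(10,0,-15,-25,-35,-45,-52):
        X=np.array([c+ex*(50+x)/1000+ey*y/1000+[0,0,.028] for x in xs]);q=px(p,X).astype(np.float32)
        v=cv2.remap(g,q[None,:,0].copy(),q[None,:,1].copy(),cv2.INTER_LINEAR)[0].astype(float)
        # tile->dark crossing at 200
        i=[k for k in range(len(v)-1) if v[k]>=200>v[k+1]]
        d=np.where(v<150)[0]
        print(n,y,"tile edge x",[50+xs[k] for k in i],"dark width mm",len(d[(d>15)&(d<65)])*.5,"min",v.min())
E
```

```text
before 10 tile edge x [np.float64(45.0), np.float64(66.0)] dark width mm 7.0 min 83.0
before 0 tile edge x [np.float64(44.5), np.float64(65.5)] dark width mm 6.0 min 99.0
before -15 tile edge x [np.float64(44.5), np.float64(64.5)] dark width mm 7.0 min 84.0
before -25 tile edge x [np.float64(43.5), np.float64(66.5)] dark width mm 7.0 min 85.0
before -35 tile edge x [np.float64(44.0), np.float64(67.5)] dark width mm 6.5 min 81.0
before -45 tile edge x [np.float64(44.5), np.float64(65.0)] dark width mm 7.0 min 79.0
before -52 tile edge x [np.float64(43.5), np.float64(66.5)] dark width mm 6.5 min 85.0
now 10 tile edge x [] dark width mm 24.5 min 36.0
now 0 tile edge x [np.float64(48.5), np.float64(63.5)] dark width mm 1.0 min 135.0
now -15 tile edge x [np.float64(49.0), np.float64(64.5)] dark width mm 1.5 min 136.0
now -25 tile edge x [np.float64(49.0), np.float64(66.5)] dark width mm 0.0 min 171.0
now -35 tile edge x [np.float64(49.5), np.float64(68.0)] dark width mm 0.0 min 165.0
now -45 tile edge x [np.float64(50.0), np.float64(65.0)] dark width mm 0.0 min 160.0
now -52 tile edge x [np.float64(49.0), np.float64(66.5)] dark width mm 0.0 min 162.0
```

The tile is flush along its visible length: the former 6–7 mm gap is now 0–1.5 mm. The press is holding steady at about 17 N, with the spacer gripped and on the bed. Handing in.

```bash
python3 -c "
from station import bot
o=bot.get_obs();print(o['t'],o['contact_force'],o['grasp_force']);print(bot.hand_in())"
```

```text
15.125 [-16.43407412  -4.09778727   4.27217994] 69.29077506065369
the job is handed in; nothing more can be done
None
```

I handed in the job at 15.1 s: the spacer is upright on the bed in the thin-stop gap, still gripped at about 69 N and pressing the tile against the fence with about 17 N; the camera shows it flush, though the arm hid part of the tile.

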